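# Start the hotplate: press three keys in order

### The job

Start the hotplate under the pan: gently press down the round key (mains), then the square key (fan), then the plain bar-shaped key (heat), in that order, each well past half of its travel, so that all three stay down. Leave the plus-shaped key up and do not move the pan, the food tub or the mug.

Things in the scene. Friction and masses are not known exactly. Their poses are not given: they have to be found in the camera images.
- hotplate: White countertop hotplate, fixed, 400 (its x) x 340 mm (its y), top 60 mm high; origin at the centre of its underside, z up. Four aluminium keys, in varying order, stand in a row along its front edge (-x, robot side): x = -147, y = -105, -35, 35, 105 mm. An iron plate, 180 mm across, top 70 mm high, is centred at x = +60 mm.
- round_top (a point): Centre of the top face of the key shaped like a disc 36 mm in diameter: the mains switch. The point moves with the key; with the key fully up it is 76 mm above the worktop.
- round_key (a joint): How far that key has been pressed straight down, in m: 0 fully up, 0.010 fully down at a hard stop. It needs about 3 N to move, has no spring and stays where it is left.
- round_bezel: Fixed black square surround of the round key, 54 x 54 x 4 mm, on the hotplate's top face; origin at the centre of its underside, axes parallel to the hotplate's. The key stands 12 mm proud of it when up, 2 mm when fully down.
- square_top (a point): Centre of the top face of the key shaped like a square, 30 x 30 mm: the fan. The point moves with the key; with the key fully up it is 76 mm above the worktop.
- square_key (a joint): How far that key has been pressed straight down, in m: 0 fully up, 0.010 fully down at a hard stop. It needs about 3 N to move, has no spring and stays where it is left.
- square_bezel: Fixed black square surround of the square key, 54 x 54 x 4 mm, on the hotplate's top face; origin at the centre of its underside, axes parallel to the hotplate's. The key stands 12 mm proud of it when up, 2 mm when fully down.
- bar_top (a point): Centre of the top face of the key shaped like a plain narrow bar, 46 mm long (along the hotplate's x) x 16 mm: the heating plate. The point moves with the key; with the key fully up it is 76 mm above the worktop.
- bar_key (a joint): How far that key has been pressed straight down, in m: 0 fully up, 0.010 fully down at a hard stop. It needs about 3 N to move, has no spring and stays where it is left.
- bar_bezel: Fixed black square surround of the bar key, 54 x 54 x 4 mm, on the hotplate's top face; origin at the centre of its underside, axes parallel to the hotplate's. The key stands 12 mm proud of it when up, 2 mm when fully down.
- cross_top (a point): Centre of the top face of the key shaped like a plus sign made of two crossed bars 38 x 13 mm: the booster, to be left up. The point moves with the key; with the key fully up it is 76 mm above the worktop.
- cross_key (a joint): How far that key has been pressed straight down, in m: 0 fully up, 0.010 fully down at a hard stop. It needs about 3 N to move, has no spring and stays where it is left.
- cross_bezel: Fixed black square surround of the cross key, 54 x 54 x 4 mm, on the hotplate's top face; origin at the centre of its underside, axes parallel to the hotplate's. The key stands 12 mm proud of it when up, 2 mm when fully down.
- pan: Dark steel frying pan standing loose on the iron plate, 220 mm across, 45 mm high, origin at the centre of its underside; the handle runs along its +x to 280 mm from the centre, 60 mm high at its end. It points away from the control strip. Not to be moved.
- tub: Clear plastic food tub with a flat red lid, standing loose on the worktop at one side of the hotplate, 150 mm (its x) x 110 mm (its y), 80 mm high, origin at the centre of its underside. Not to be moved.
- mug: White mug standing loose on the worktop at the other side of the hotplate, 82 mm across, 95 mm high, handle at its +y, origin at the centre of its underside. Not to be moved.

How it is judged:
On the way, in this order (a step that is already met when the one before it is completed fails the run):
1. the round key is down (value of joint round_key above 0.005 m), for 0.1 s.
2. then the square key is down (value of joint square_key above 0.005 m), for 0.1 s.
3. then the bar-shaped key is down (value of joint bar_key above 0.005 m), for 0.1 s.
At the end, for the whole second after the job is handed in: The round, square and bar-shaped keys are each pressed in by more than 5 mm of their 10 mm, the plus-shaped key by less than 3 mm; the pan, the tub and the mug stand upright (within 0.1 rad) within 20 mm of where they started (value of joint each of round_key, square_key, bar_key above 0.005 m and value of joint cross_key below 0.003 m and distance of each of pan, tub, mug from where it was at the start of the episode below 0.02 m and angle between each of pan, tub, mug's own z axis and vertical below 0.1 rad); the robot touches nothing.
It fails at once if the square key is pressed in (over 3 mm) before the round key is down (5 mm) (value of joint square_key above 0.003 m and value of joint round_key below 0.005 m).
It fails at once if the bar-shaped key is pressed in (over 3 mm) before the square key is down (5 mm) (value of joint bar_key above 0.003 m and value of joint square_key below 0.005 m).
It fails at once if the plus-shaped key is pressed in by more than 3 mm (value of joint cross_key above 0.003 m).
It fails at once if the robot presses a key, its surround or the hotplate with more than 30 N (contact force between any of the arm, the fingers and hotplate above 30 N or contact force between any of the arm, the fingers and round_bezel above 30 N or contact force between any of the arm, the fingers and square_bezel above 30 N or contact force between any of the arm, the fingers and bar_bezel above 30 N or contact force between any of the arm, the fingers and cross_bezel above 30 N).
It fails at once if the pan, the food tub or the mug is moved by 20 mm, lifted or tipped (not ((distance of pan from where it was at the start of the episode below 0.02 m and angle between pan's own z axis and vertical below 0.1 rad) and (distance of tub from where it was at the start of the episode below 0.02 m and angle between tub's own z axis and vertical below 0.1 rad) and (distance of mug from where it was at the start of the episode below 0.02 m and angle between mug's own z axis and vertical below 0.1 rad))).
It also fails if it takes over 48 s, if anything falls off the work surface, if the arm or the gripper's body presses on something with over 40 N, if the wrist force passes 120 N, or if a joint passes its speed limit or range.

### The arm

A 6-joint arm with a two-finger parallel gripper is mounted at the origin on the work surface. World frame = base frame: x ahead of the robot, y to its left, z up, the work surface at z = 0. Lengths are in m, angles in rad, forces in N, time in s.
With the tool pointing down it reaches from about 0.275 to 0.875 m from the base axis. Payload 12.5 kg.
Tool frame: the origin (TCP) lies between the finger pads; the fingertips stand 11 mm ahead of it and the grasp point (between the pads) lies 8 mm behind it; z points along the fingers, y is the direction in which the jaws open and shut (so a half turn about z gives the same grasp; the last joint's range is limited). The gripper opens to 85 mm and grips with 20 to 120 N. Pads are 22 mm wide; open, the fingers measure 114 mm over their backs; the gripper's body (76 mm by 85 mm) begins 54 mm behind the grasp point. The pads swing forward as they close: fully open they stand 13 mm farther back than shut.
Start: joints at [-1.258, 0.351, 1.652, -0, 1.139, -0.085], TCP at [0.213, -0.507, 0.242] pointing down, gripper open.
Joint ranges: [-2.75, 2.75], [-0.79, 2.1], [0.01, 2.65], [-1.57, 4.71], [0.07, 3.14], [-2.87, 2.87]. Speed limits (rad/s): [2.22, 2.22, 2.79, 3.14, 3.14, 3.14].

### API

Orientations are given as a unit quaternion [w, x, y, z].
In Python, from station import env, cams gives the robot as it stands.
- The arm moves only by the tool move_arm, never from a script. Its argument "motion" is a list of rows, each a list of 3 entries, a list of its own where there are three numbers: the finger opening in m, from 0 to 0.0854, then the shift along the tool's x, y, z in m, then the turn, a rotation vector about the tool's x, y, z in rad. In form: [[claw, [dx, dy, dz], [rx, ry, rz]], ...]. A call has 1 to 5 rows; each row shifts and turns the commanded pose from where the row before left it, along the tool's axes as they then stand; what a row does not reach is not made up. A row lasts 1/12 s, in which the tool goes at most 41.7 mm and 7.16 degrees, less where a joint would pass 70% of its speed; a pose out of reach is approached as far as the arm can. A call with a gripper value outside its range is refused whole. The fingers move at their own pace and stop on an object; "newtons" is the grip in N (left out, the last holds). Time passes only in rows, so rows that do not move let the fingers close. It gives the time, the measured TCP pose, the force and the opening at its end, in the units of the state.
- env.state(): the state, without advancing time (a new reading comes with each control period).
- cams.camera(name): name is "side" or "top" or "wrist"; returns a dict with "frame" (384x512x3 uint8, red, green, blue), "vertical_fov" (degrees; the focal length in pixels is half the picture's height over the tangent of half this angle, whatever the lens; pixels are square), "cx", "cy" (the principal point, pixels), "R" (3x3) and "t" (3): a world point X has camera coordinates R X + t. Camera axes: x right, y down, z forward; pixel columns grow to the right and rows downward; lengths in m; the calibration is good to about 2 mm. A picture is of the moment at which its call begins. There is no depth.
- env.job_done(): hands the job in, once; it reports no verdict.
The state is a dict: "time_s": time; "qpos": joint angles; "joint_velocities": joint speeds; "effort": joint torques, N m; "tcp_pos": TCP position; "tcp_rot": TCP orientation; "ft_force": force on the tool from outside, world axes, zero at the start; "wrist_torque": the same for the moment, N m; "opening": finger opening in m.
Only numpy, scipy, OpenCV 4.12 (cv2) and the standard library are available. Lean on these libraries where they do the work, as an engineer would, in place of code of your own. Each camera call takes 0.05 s, during which the arm holds its last target.

## Working session

There is one attempt and no reset: what is moved stays moved. The work goes in short steps, Python scripts to look and compute and a tool call to move; the robot and the scene stay as the last step left them, time stands still between calls to the robot, and variables do not carry over. Pictures are saved under pics/ and viewed, and the job is handed in when it is done.

Besides the shell and the picture viewer there is one more tool, called after ">>>" as a command line: name --argument value ..., lists and objects as JSON in quotes. move_arm: Moves the arm, as the interface text tells. Its arguments: {"type":"object","properties":{"motion":{"type":"array"},"newtons":{"type":"number"}},"required":["motion"]}

```bash
mkdir -p pics; ls; python3 - <<'E'
from station import env, cams
import cv2
for n in ("top","side","wrist"):
    c=cams.camera(n); cv2.imwrite(f"pics/{n}0.png",c["frame"][:,:,::-1]); print(n,c["vertical_fov"],c["cx"],c["cy"],c["R"],c["t"])
print(env.state())
E
```

```text
pics
top 42.5650954639862 245.98068903056065 203.2924823213306 [[-0.01358047 -0.99989676 -0.00469556]
 [-0.97488051  0.01428449 -0.22226996]
 [ 0.22231409  0.00155908 -0.97497385]] [0.0212005  0.58885405 1.06933956]
side 42.18428255177464 259.09584487352197 193.23233835496927 [[-0.68999228 -0.72375683 -0.00931165]
 [-0.47777652  0.46507589 -0.74527445]
 [ 0.5437281  -0.50978473 -0.66669279]] [0.41713111 0.3213791  1.10715794]
wrist 62.65843517225071 256.1732587204003 188.94081860803135 [[ 0.3873959  -0.92191214 -0.00155945]
 [-0.88026936 -0.37039881  0.2965309 ]
 [-0.27395305 -0.11350211 -0.95502199]] [-0.54977668 -0.03940759  0.38045336]
{'time_s': 0.15, 'qpos': array([-1.25761786e+00,  3.51102806e-01,  1.65229845e+00,  4.61170936e-05,
        1.13910967e+00, -8.46105470e-02]), 'joint_velocities': array([-0.00103096, -0.00103006, -0.00146854,  0.00053065, -0.00114815,
        0.00105802]), 'effort': array([ 1.06738767e-03, -5.06251216e+01, -2.91502297e+01, -3.88323588e-05,
        3.34872202e-03,  7.47535069e-06]), 'tcp_pos': array([ 0.21300788, -0.50679791,  0.24187926]), 'tcp_rot': array([-4.58530352e-04,  9.80287411e-01,  1.97576267e-01, -3.15557626e-05]), 'ft_force': array([-0.03483896, -0.59858531,  0.61193505]), 'wrist_torque': array([-0.03518126, -0.00141536,  0.0153442 ]), 'opening': 0.08514572824648096}
```

View pics/top0.png

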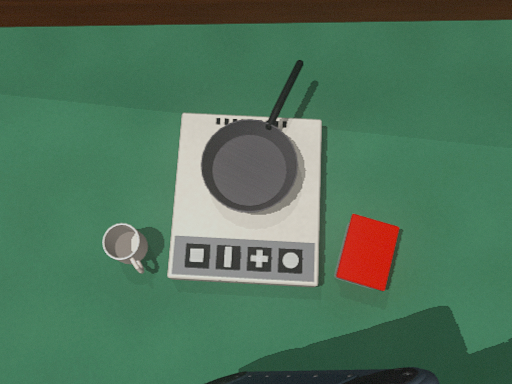

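View pics/side0.png

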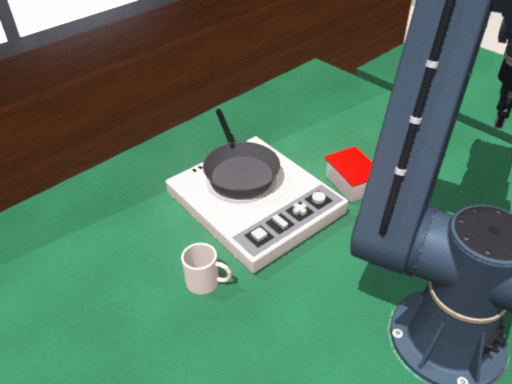

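View pics/wrist0.png

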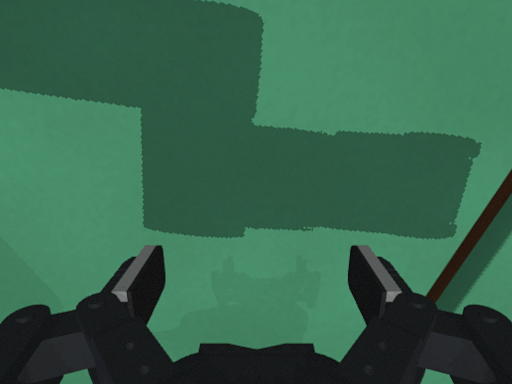

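The top view shows, left to right, square (197,255), bar (228,257), plus (259,258) and round (290,260). The mug is at left (122,243), the tub at right (368,252), and the pan handle points away. Next I measure the keys.

```bash
cat > h.py <<'E'
import numpy as np
def ray(c,u,v):
    f=c["frame"].shape[0]/2/np.tan(np.radians(c["vertical_fov"]/2))
    R=np.array(c["R"]);t=np.array(c["t"])
    return -R.T@t, R.T@np.array([(u-c["cx"])/f,(v-c["cy"])/f,1])
def onz(c,u,v,z):
    o,d=ray(c,u,v); return o+d*(z-o[2])/d[2]
def proj(c,X):
    f=c["frame"].shape[0]/2/np.tan(np.radians(c["vertical_fov"]/2))
    p=np.array(c["R"])@X+np.array(c["t"]); return np.array([c["cx"]+f*p[0]/p[2],c["cy"]+f*p[1]/p[2]])
E
python3 - <<'E'
from station import env, cams
import cv2, numpy as np
from h import *
T=cams.camera("top"); S=cams.camera("side")
def blobs(c,box,thr):
    x0,y0,x1,y1=box
    g=c["frame"][y0:y1,x0:x1].min(2)
    n,l,s,ce=cv2.connectedComponentsWithStats((g>thr).astype(np.uint8))
    return [(ce[i]+[x0,y0],s[i]) for i in range(1,n) if 40<s[i][4]<600]
for thr in (150,180,200):
  print(thr)
  for ce,s in blobs(T,(180,242,310,275),thr): print("T",ce.round(1),s[2:],onz(T,*ce,0.076).round(4))
  for ce,s in blobs(S,(235,185,335,250),thr): print("S",ce.round(1),s[2:],onz(S,*ce,0.076).round(4))
for n,c,b in (("t",T,(160,230,330,300)),("s",S,(230,170,350,260))):
    x0,y0,x1,y1=b; cv2.imwrite(f"pics/z{n}.png",cv2.resize(c["frame"][y0:y1,x0:x1,::-1],None,fx=4.5,fy=4.5,interpolation=cv2.INTER_NEAREST))
# black bezels centre
g=T["frame"][240:280,175:318].max(2)
n,l,s,ce=cv2.connectedComponentsWithStats((g<60).astype(np.uint8))
for i in range(1,n):
    if s[i][4]>100:
        x,y,w,h=s[i][:4]; 
        cnt=cv2.findContours((l==i).astype(np.uint8),0,2)[0][0]; r=cv2.minAreaRect(cnt)
        print("bez",np.array(r[0])+[175,240],r[1],r[2],onz(T,r[0][0]+175,r[0][1]+240,0.064).round(4))
E
```

```text
150
T [227.5 256.5] [  8  20 144] [0.4658 0.0557 0.076 ]
T [196.3 254.8] [ 14  13 174] [0.4705 0.1254 0.076 ]
T [259.  258.1] [ 17  17 166] [ 0.4612 -0.0145  0.076 ]
T [290.3 259.9] [ 16  15 197] [ 0.4562 -0.0839  0.076 ]
180
T [227.5 256.5] [  6  20 109] [0.4659 0.0558 0.076 ]
T [196.3 254.9] [ 13  13 154] [0.4703 0.1254 0.076 ]
T [258.8 258.2] [ 16  16 131] [ 0.4611 -0.014   0.076 ]
T [290.2 259.9] [ 15  15 173] [ 0.4563 -0.0837  0.076 ]
S [318.2 195.8] [ 13   9 104] [ 0.4587 -0.0833  0.076 ]
S [300.6 228.4] [ 72  46 453] [0.4083 0.0412 0.076 ]
S [258.4 232.8] [ 16  11 109] [0.4715 0.1283 0.076 ]
200
S [318.4 195.9] [12  9 95] [ 0.458  -0.0833  0.076 ]
S [299.4 207.2] [14 10 92] [ 0.4636 -0.0137  0.076 ]
S [300.7 228.6] [ 70  45 350] [0.4077 0.0417 0.076 ]
S [279.2 219.8] [16 12 83] [0.4676 0.058  0.076 ]
S [258.6 232.8] [ 16  11 102] [0.471 0.128 0.076]
S [238.5 245.8] [10  9 50] [0.4736 0.1934 0.076 ]
bez [290. 261.] (22.0, 22.0) 90.0 [ 0.4551 -0.0842  0.064 ]
bez [259. 261.] (18.0, 22.0) 90.0 [ 0.4561 -0.0146  0.064 ]
```

View pics/zt.png

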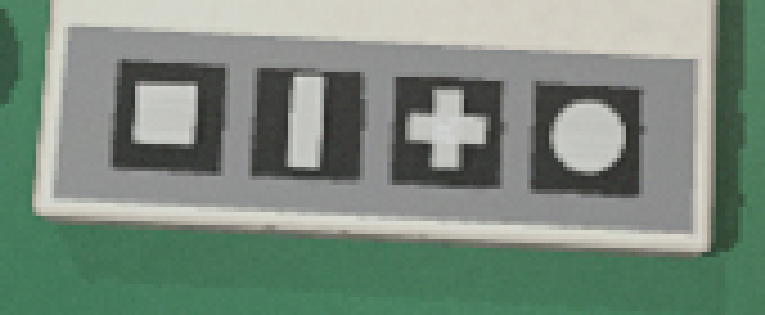

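View pics/zs.png

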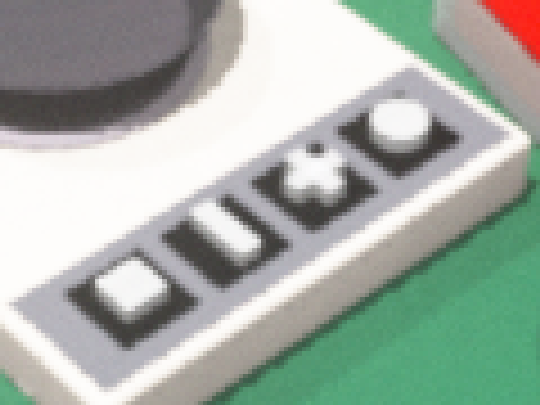

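Both views agree to about 2 mm: round (0.457, -0.084), bar (0.467, 0.057), square (0.471, 0.126). First I close the fingers and square the tool with the world axes.

>>> move_arm --motion '[[0, [0, 0, 0], [0, 0, 0.1]], [0, [0, 0, 0], [0, 0, 0.1]], [0, [0, 0, 0], [0, 0, 0.1]], [0, [0, 0, 0], [0, 0, 0.0977]], [0, [0, 0, 0], [0, 0, 0]]]' --newtons 20

```text
time_s: 0.67
tcp_pos: [0.2131, -0.507, 0.2422]
tcp_rot: [-0.0, 1.0, -0.002, -0.0]
ft_force: [0.2, -0.4, -0.1]
opening: 0.0253
```

>>> move_arm --motion '[[0, [0.016, -0.028, 0], [0, 0, 0]], [0, [0.016, -0.028, 0], [0, 0, 0]], [0, [0.016, -0.028, 0], [0, 0, 0]], [0, [0.016, -0.028, 0], [0, 0, 0]], [0, [0.016, -0.028, 0], [0, 0, 0]]]'

```text
time_s: 1.08
tcp_pos: [0.2935, -0.3657, 0.2423]
tcp_rot: [0.0, 1.0, 0.002, 0.0]
ft_force: [0.8, -0.2, -0.1]
opening: -0.0
```

>>> move_arm --motion '[[0, [0.016, -0.028, 0], [0, 0, 0]], [0, [0.016, -0.028, 0], [0, 0, 0]], [0, [0.016, -0.028, 0], [0, 0, 0]], [0, [0.016, -0.028, 0], [0, 0, 0]], [0, [0.016, -0.028, 0], [0, 0, 0]]]'

```text
time_s: 1.5
tcp_pos: [0.3735, -0.2256, 0.2424]
tcp_rot: [0.0, 1.0, 0.002, 0.0]
ft_force: [0.9, -0.5, -0.4]
opening: 0.0
```

>>> move_arm --motion '[[0, [0.016, -0.028, 0], [0, 0, 0]], [0, [0.016, -0.028, 0], [0, 0, 0]], [0, [0.016, -0.028, 0], [0, 0, 0]], [0, [0.016, -0.028, 0], [0, 0, 0]], [0, [0.016, -0.028, 0], [0, 0, 0]]]'

```text
time_s: 1.92
tcp_pos: [0.4536, -0.0854, 0.2424]
tcp_rot: [0.0, 1.0, 0.002, 0.0]
ft_force: [-0.6, -0.6, 0.4]
opening: 0.0001
```

>>> move_arm --motion '[[0, [0.0035, -0.002, 0.03], [0, 0, 0]], [0, [0, 0, 0.035], [0, 0, 0]], [0, [0, 0, 0.035], [0, 0, 0]], [0, [0, 0, 0.03], [0, 0, 0]], [0, [0, 0, 0], [0, 0, 0]]]'

```text
time_s: 2.33
tcp_pos: [0.4538, -0.0841, 0.1079]
tcp_rot: [-0.001, 1.0, 0.002, -0.004]
ft_force: [-1.4, 0.7, -0.3]
opening: 0.0
```

```bash
python3 - <<'E'
from station import env, cams
import cv2
c=cams.camera("side"); cv2.imwrite("pics/s1.png",cv2.resize(c["frame"][130:270,200:400,::-1],None,fx=3.5,fy=3.5))
c=cams.camera("wrist"); cv2.imwrite("pics/w1.png",c["frame"][:,:,::-1])
s=env.state();print(s["tcp_pos"],s["ft_force"],s["time_s"])
E
```

```text
[ 0.45649962 -0.08499728  0.11256484] [-0.16274765 -0.021088    1.22386048] 2.4333
```

View pics/s1.png

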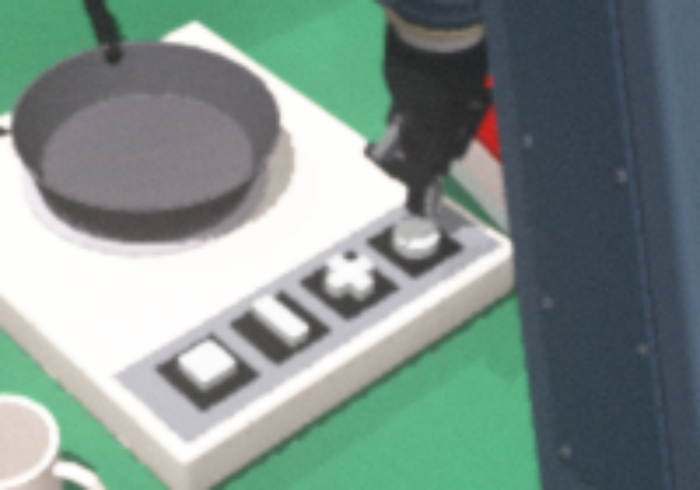

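View pics/w1.png

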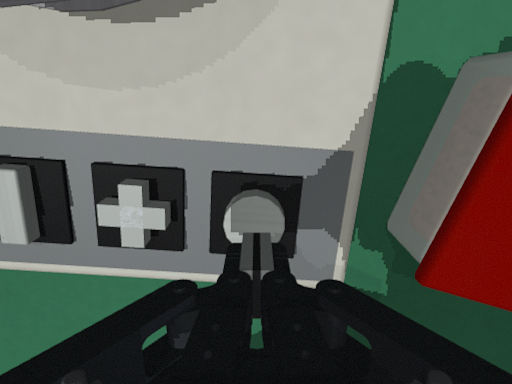

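The fingertips sit over the disc (wrist view: tip at about (257,238), key at (254,220)). Now I lower slowly, since the last fast descent overshot by about 5 mm.

>>> move_arm --motion '[[0, [0, 0, 0.006], [0, 0, 0]], [0, [0, 0, 0.006], [0, 0, 0]], [0, [0, 0, 0.005], [0, 0, 0]], [0, [0, 0, 0.003], [0, 0, 0]], [0, [0, 0, 0], [0, 0, 0]]]'

```text
time_s: 2.85
tcp_pos: [0.4564, -0.085, 0.0921]
tcp_rot: [-0.0, 1.0, 0.0, -0.0]
ft_force: [-1.1, -0.4, -0.4]
opening: -0.0001
```

>>> move_arm --motion '[[0, [0, 0, 0.002], [0, 0, 0]], [0, [0, 0, 0.002], [0, 0, 0]], [0, [0, 0, 0.002], [0, 0, 0]], [0, [0, 0, 0.001], [0, 0, 0]], [0, [0, 0, 0], [0, 0, 0]]]'

```text
time_s: 3.27
tcp_pos: [0.4566, -0.085, 0.0852]
tcp_rot: [-0.0, 1.0, 0.0, 0.0]
ft_force: [-0.2, -0.0, 0.1]
opening: -0.0001
```

>>> move_arm --motion '[[0, [0, 0, 0.001], [0, 0, 0]], [0, [0, 0, 0.001], [0, 0, 0]], [0, [0, 0, 0.001], [0, 0, 0]]]'

```text
time_s: 3.52
tcp_pos: [0.4566, -0.085, 0.0823]
tcp_rot: [0.0, 1.0, 0.0, 0.0]
ft_force: [-1.1, -0.1, 2.5]
opening: -0.0001
```

>>> move_arm --motion '[[0, [0, 0, 0.001], [0, 0, 0]], [0, [0, 0, 0.001], [0, 0, 0]], [0, [0, 0, 0.001], [0, 0, 0]]]'

```text
time_s: 3.77
tcp_pos: [0.4566, -0.085, 0.0792]
tcp_rot: [0.0, 1.0, 0.0, 0.0]
ft_force: [-0.1, -0.2, 4.4]
opening: -0.0004
```

```bash
python3 - <<'E'
from station import env, cams
import cv2
c=cams.camera("side"); cv2.imwrite("pics/s2.png",cv2.resize(c["frame"][170:270,230:370,::-1],None,fx=5,fy=5))
s=env.state();print(s["tcp_pos"],s["ft_force"],s["time_s"])
E
```

```text
[ 0.45657525 -0.08502347  0.07908116] [0.46539248 0.22428369 1.7455516 ] 3.8167
```

View pics/s2.png

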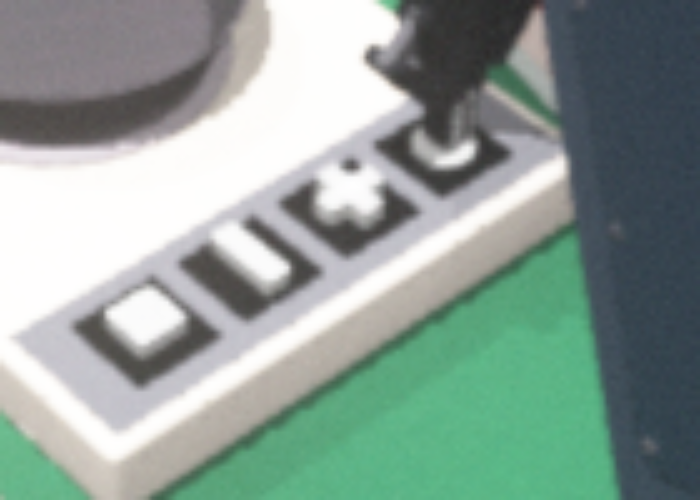

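The side view shows the round key sunk well into its surround. I'll go a little further to be sure, watching the force.

>>> move_arm --motion '[[0, [0, 0, 0.0005], [0, 0, 0]], [0, [0, 0, 0.0005], [0, 0, 0]], [0, [0, 0, 0], [0, 0, 0]]]'

```text
time_s: 4.07
tcp_pos: [0.4566, -0.085, 0.0782]
tcp_rot: [0.0, 1.0, 0.0, 0.0]
ft_force: [0.7, -0.4, 0.8]
opening: 0.0002
```

>>> move_arm --motion '[[0, [0, 0, -0.015], [0, 0, 0]], [0, [0, 0, -0.02], [0, 0, 0]], [0, [0, 0, -0.015], [0, 0, 0]], [0, [0, 0, 0], [0, 0, 0]]]'

```text
time_s: 4.4
tcp_pos: [0.4577, -0.0853, 0.1305]
tcp_rot: [0.001, 1.0, 0.0, 0.002]
ft_force: [0.4, -0.6, -0.1]
opening: -0.0001
```

>>> move_arm --motion '[[0, [0.002, -0.03, 0], [0, 0, 0]], [0, [0.002, -0.03, 0], [0, 0, 0]], [0, [0.002, -0.03, 0], [0, 0, 0]], [0, [0.002, -0.03, 0], [0, 0, 0]], [0, [0.002, -0.03, 0], [0, 0, 0]]]'

```text
time_s: 4.82
tcp_pos: [0.466, 0.0664, 0.1275]
tcp_rot: [0.0, 1.0, -0.0, -0.0]
ft_force: [-0.0, 0.3, -0.3]
opening: 0.0001
```

>>> move_arm --motion '[[0, [0.002, -0.03, 0], [0, 0, 0]], [0, [0.002, -0.02, 0], [0, 0, 0]], [0, [0, -0.011, 0], [0, 0, 0]], [0, [0, 0, 0], [0, 0, 0]]]'

```text
time_s: 5.15
tcp_pos: [0.4701, 0.1274, 0.1276]
tcp_rot: [0.0, 1.0, 0.001, -0.0]
ft_force: [-0.4, 0.5, 0.2]
opening: 0.0003
```

```bash
python3 - <<'E'
from station import env, cams
import cv2
c=cams.camera("side"); cv2.imwrite("pics/s3.png",cv2.resize(c["frame"][130:270,210:370,::-1],None,fx=4,fy=4))
c=cams.camera("wrist"); cv2.imwrite("pics/w3.png",c["frame"][:,:,::-1])
s=env.state();print(s["tcp_pos"],s["ft_force"],s["time_s"])
E
```

```text
[0.47017232 0.12551004 0.12778115] [-0.31098462 -0.18307841 -0.09286367] 5.25
```

View pics/s3.png

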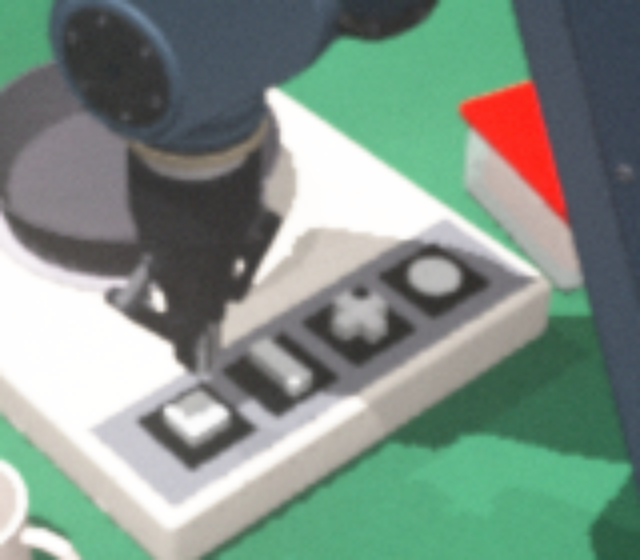

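View pics/w3.png

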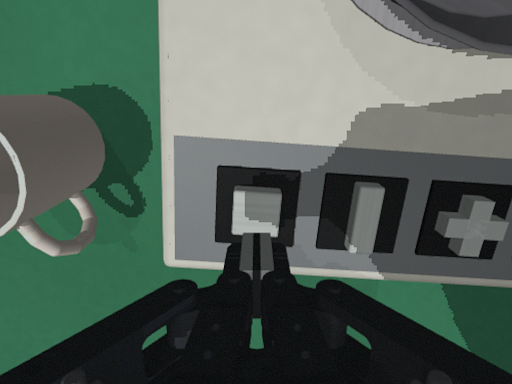

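The round key is down, flush in its surround at crop (435,275), and the tool is over the square key (wrist view, 257,210). Pressing square.

>>> move_arm --motion '[[0, [0, 0, 0.01], [0, 0, 0]], [0, [0, 0, 0.012], [0, 0, 0]], [0, [0, 0, 0.01], [0, 0, 0]], [0, [0, 0, 0.004], [0, 0, 0]], [0, [0, 0, 0], [0, 0, 0]]]'

```text
time_s: 5.67
tcp_pos: [0.4699, 0.1253, 0.091]
tcp_rot: [0.0, 1.0, -0.0, -0.001]
ft_force: [-0.3, -0.7, -0.0]
opening: -0.0
```

>>> move_arm --motion '[[0, [0, 0, 0.002], [0, 0, 0]], [0, [0, 0, 0.002], [0, 0, 0]], [0, [0, 0, 0.002], [0, 0, 0]], [0, [0, 0, 0.001], [0, 0, 0]], [0, [0, 0, 0], [0, 0, 0]]]'

```text
time_s: 6.08
tcp_pos: [0.4706, 0.126, 0.0853]
tcp_rot: [-0.0, 1.0, 0.0, 0.0]
ft_force: [0.2, -0.0, -0.7]
opening: -0.0
```

>>> move_arm --motion '[[0, [0, 0, 0.001], [0, 0, 0]], [0, [0, 0, 0.001], [0, 0, 0]], [0, [0, 0, 0.001], [0, 0, 0]], [0, [0, 0, 0.001], [0, 0, 0]], [0, [0, 0, 0.001], [0, 0, 0]]]'

```text
time_s: 6.5
tcp_pos: [0.4706, 0.126, 0.0803]
tcp_rot: [-0.0, 1.0, 0.0, 0.0]
ft_force: [-0.2, -0.1, 2.4]
opening: 0.0
```

>>> move_arm --motion '[[0, [0, 0, 0.001], [0, 0, 0]], [0, [0, 0, 0.0005], [0, 0, 0]], [0, [0, 0, 0], [0, 0, 0]]]'

```text
time_s: 6.75
tcp_pos: [0.4706, 0.126, 0.0787]
tcp_rot: [-0.0, 1.0, 0.0, 0.0]
ft_force: [0.4, -0.2, 1.5]
opening: -0.0
```

>>> move_arm --motion '[[0, [0, 0, 0.0005], [0, 0, 0]], [0, [0, 0, 0], [0, 0, 0]]]'

```text
time_s: 6.92
tcp_pos: [0.4706, 0.126, 0.0782]
tcp_rot: [-0.0, 1.0, 0.0, 0.0]
ft_force: [0.6, -0.5, 0.4]
opening: 0.0
```

>>> move_arm --motion '[[0, [0, 0, -0.015], [0, 0, 0]], [0, [0, 0, -0.02], [0, 0, 0]], [0, [0, 0, -0.015], [0, 0, 0]], [0, [0, 0, 0], [0, 0, 0]]]'

```text
time_s: 7.25
tcp_pos: [0.4716, 0.1262, 0.1305]
tcp_rot: [-0.0, 1.0, 0.0, 0.002]
ft_force: [0.1, 0.4, 1.1]
opening: -0.0001
```

>>> move_arm --motion '[[0, [-0.001, 0.015, 0], [0, 0, 0]], [0, [-0.001, 0.025, 0], [0, 0, 0]], [0, [-0.001, 0.02, 0], [0, 0, 0]], [0, [-0.001, 0.0095, 0], [0, 0, 0]], [0, [0, 0, 0], [0, 0, 0]]]'

```text
time_s: 7.67
tcp_pos: [0.4661, 0.0553, 0.1277]
tcp_rot: [0.0, 1.0, -0.001, -0.001]
ft_force: [0.5, 0.6, -1.2]
opening: -0.0002
```

```bash
python3 - <<'E'
from station import env, cams
import cv2
c=cams.camera("side"); cv2.imwrite("pics/s4.png",cv2.resize(c["frame"][130:270,210:370,::-1],None,fx=4,fy=4))
c=cams.camera("wrist"); cv2.imwrite("pics/w4.png",c["frame"][:,:,::-1])
s=env.state();print(s["tcp_pos"],s["ft_force"],s["time_s"])
E
```

```text
[0.46640501 0.05677228 0.12795141] [1.00682676 0.21629252 0.69134034] 7.7667
```

View pics/s4.png

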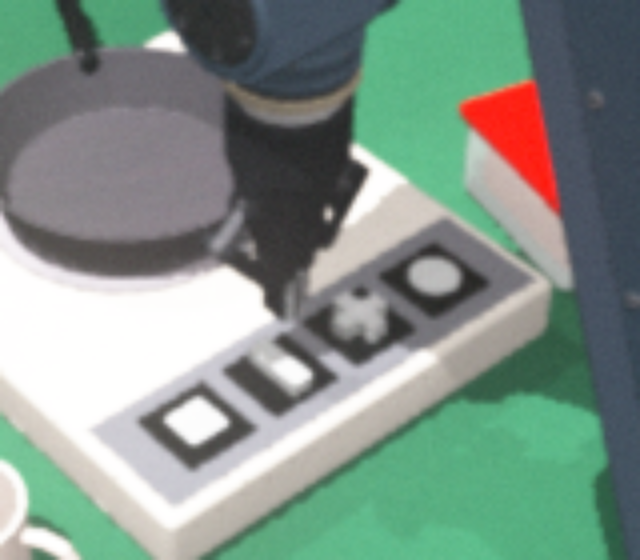

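View pics/w4.png

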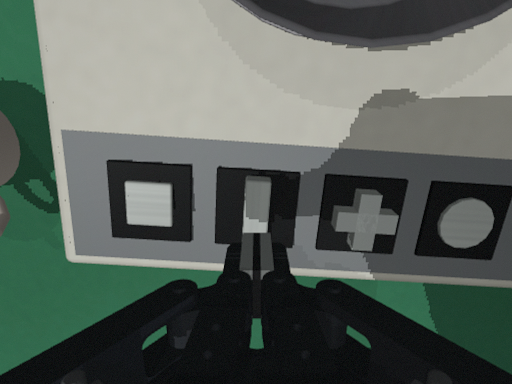

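The square key (crop 195,420) and round key are both down, and the tool is centred on the bar (wrist view, 257,205). Pressing the bar.

>>> move_arm --motion '[[0, [0, 0, 0.01], [0, 0, 0]], [0, [0, 0, 0.012], [0, 0, 0]], [0, [0, 0, 0.01], [0, 0, 0]], [0, [0, 0, 0.004], [0, 0, 0]], [0, [0, 0, 0], [0, 0, 0]]]'

```text
time_s: 8.18
tcp_pos: [0.4659, 0.0569, 0.091]
tcp_rot: [-0.0, 1.0, 0.0, -0.001]
ft_force: [0.4, 0.5, -0.4]
opening: 0.0004
```

>>> move_arm --motion '[[0, [0, 0, 0.002], [0, 0, 0]], [0, [0, 0, 0.002], [0, 0, 0]], [0, [0, 0, 0.002], [0, 0, 0]], [0, [0, 0, 0.001], [0, 0, 0]], [0, [0, 0, 0], [0, 0, 0]]]'

```text
time_s: 8.6
tcp_pos: [0.4666, 0.0565, 0.0853]
tcp_rot: [-0.0, 1.0, 0.0, 0.0]
ft_force: [0.6, 0.3, 1.1]
opening: -0.0002
```

>>> move_arm --motion '[[0, [0, 0, 0.001], [0, 0, 0]], [0, [0, 0, 0.001], [0, 0, 0]], [0, [0, 0, 0.001], [0, 0, 0]], [0, [0, 0, 0.001], [0, 0, 0]], [0, [0, 0, 0.001], [0, 0, 0]]]'

```text
time_s: 9.02
tcp_pos: [0.4666, 0.0565, 0.0803]
tcp_rot: [-0.0, 1.0, 0.0, 0.0]
ft_force: [0.2, 0.9, 3.8]
opening: 0.0001
```

>>> move_arm --motion '[[0, [0, 0, 0.001], [0, 0, 0]], [0, [0, 0, 0.001], [0, 0, 0]], [0, [0, 0, 0], [0, 0, 0]]]'

```text
time_s: 9.27
tcp_pos: [0.4665, 0.0565, 0.0781]
tcp_rot: [-0.0, 1.0, 0.0, -0.0]
ft_force: [-0.1, -0.3, 0.7]
opening: 0.0002
```

>>> move_arm --motion '[[0, [0, 0, -0.015], [0, 0, 0]], [0, [0, 0, -0.03], [0, 0, 0]], [0, [0, 0, -0.04], [0, 0, 0]], [0, [0, 0, -0.04], [0, 0, 0]], [0, [0, 0, -0.025], [0, 0, 0]]]'

```text
time_s: 9.68
tcp_pos: [0.467, 0.0565, 0.2317]
tcp_rot: [-0.0, 1.0, 0.0, 0.001]
ft_force: [0.4, -0.1, 0.9]
opening: 0.0
```

>>> move_arm --motion '[[0, [-0.02, 0, 0], [0, 0, 0]], [0, [-0.03, 0, 0], [0, 0, 0]], [0, [-0.03, 0, 0], [0, 0, 0]], [0, [-0.02, 0, 0], [0, 0, 0]], [0, [0, 0, 0], [0, 0, 0]]]'

```text
time_s: 10.1
tcp_pos: [0.3631, 0.0565, 0.2278]
tcp_rot: [0.0, 1.0, 0.0, -0.001]
ft_force: [1.0, -0.9, 0.1]
opening: -0.0001
```

```bash
python3 - <<'E'
from station import env, cams
import cv2
c=cams.camera("side"); cv2.imwrite("pics/s5.png",cv2.resize(c["frame"][130:300,180:390,::-1],None,fx=3.5,fy=3.5))
c=cams.camera("top"); cv2.imwrite("pics/t5.png",c["frame"][:,:,::-1])
s=env.state();print(s["tcp_pos"],s["ft_force"],s["time_s"])
E
```

```text
[0.36652311 0.05648902 0.22848388] [ 0.59846725  0.18196326 -0.24428351] 10.2
```

View pics/s5.png

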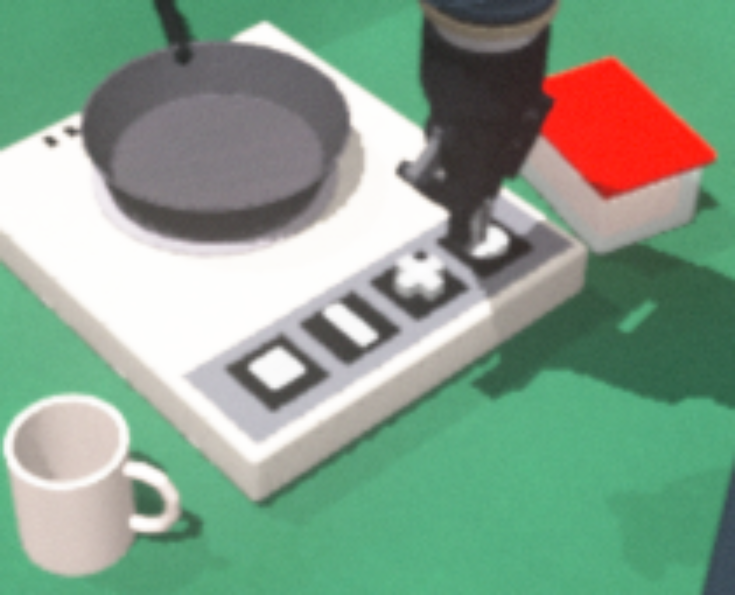

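View pics/t5.png

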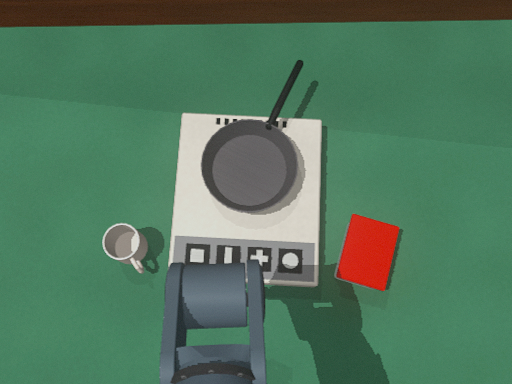

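In the side crop the square (275,368), bar (350,318) and round (490,240) keys are down and the plus key (418,275) is up. The top view shows the pan, tub and mug where they started, and the arm is clear of everything.

```bash
python3 - <<'E'
from station import env
print(env.job_done())
E
```

```text
the job is handed in; nothing more can be done
None
```

I pressed the round, square and bar keys, in that order, with the closed fingertips, then lifted clear and handed the job in at about 10 s. By the fingertip height at the end of each stroke, each key went down about 9 mm of its 10 mm. The highest force reading returned at the end of a move was about 4.4 N.

In the last pictures all three keys sit nearly flush and stay down. The plus key is still up, and the pan, tub and mug look unmoved by eye in the top view. The arm touches nothing, with the fingertips about 0.22 m above the worktop.

I felt no clear contact at the nominal height of 87 mm; the force readings are noisy by about 1 N. The key depths therefore rest on the tool height and the pictures, and none of my checks failed or disagreed beyond about 2 mm.

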